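# Rebuild a busbar support: two insulator blocks and a keyed end cap on a rod

### The job

On the packing bench, rebuild the busbar support: slide the long insulator block onto the bracket's horizontal rod first, right back against the upright, then the short block against it. Then put the end cap on the rod's end and, pressing only lightly, tip it about the rod until its hidden slot finds the flat tongue and it slides fully home; let go of everything, and leave the parts bin, the tape roll and the screwdriver where they are.

Things in the scene. Friction and masses are not known exactly. Their poses are not given: they have to be found in the camera images.
- bracket: Green steel bracket, bolted down. Origin on the bench under rod_root; z up, +y along the rod, +x roughly away from the robot. Upright: 70 mm wide, 12 mm thick, its face at y = 0, top 170 mm above the bench. Base plate 14 mm high, 150 mm wide, from y = -115 to +15 mm.
- rod_root (a point): On the rod's axis, 140 mm above the bench, where the rod leaves the upright; axes as the bracket (+y along the rod to its free end). Round steel rod, 24 mm thick, for 128 mm from here; then a shoulder and a narrower flat tongue 20 mm long. Held stiffly: does not turn under light forces.
- rod_end (a point): On the rod's axis at the tongue's tip, 148 mm from rod_root; same axes. Tongue: 20 mm long, 24 x 10 mm (last 2 mm 22 x 8 mm). Its broad direction is near upright but turned about the rod's axis by an unknown angle, different each time: its upper edge leans anywhere from 35 degrees towards the robot (-x) to 19 degrees away (+x).
- long_block_center (a point): Long insulator block, glazed white, about 300 g: 70 mm long (y), 48 mm wide (x, flat parallel sides to grip), 64 mm high, three ribs 4 mm high on top. A round 30 mm hole runs through along y. The point is on the hole's axis at mid-length, 36 mm above the underside. Stands with its hole level; either end may lead.
- short_block_center (a point): Short insulator block, like the long one but 40 mm long (y) and with one rib on top; about 180 g; 48 mm wide (x), 64 mm high. Same 30 mm hole; the point is on the hole's axis at mid-length, 36 mm above the underside.
- end_cap_center (a point): End cap, grey plastic, about 200 g: 60 mm long (y), 48 mm wide (x, flat sides to grip), 64 mm high, a lengthwise ridge 4 mm high on top. Mouth in its -y end (faces roughly towards the bracket at the start), +y end closed, with a 4 mm round boss. The point is on the bore's axis at mid-length, 36 mm above the underside. Fully home it is 144 mm from rod_root, still tipped.
- end_cap_mouth (a point): Centre of the cap's mouth, 30 mm to -y of its centre. Inside: round bore 30 mm wide, 14 mm deep, then a slot 24 mm deep, 29 mm (cap's z) x 13.6 mm (x). Wrongly turned, the cap stops with the tongue's tip on the slot's step, mouth 130-134 mm from rod_root; tipped to within about 5 degrees of the tongue it slides on to the shoulder (mouth 114 mm, 4 mm off the short block).
- parts_bin: Bystander: cardboard bin of wiring devices, 130 x 180 mm, up to about 100 mm high; origin under its centre. Leave alone.
- tape_roll: Bystander: blue roll of tape lying flat, 104 mm across, 36 mm high; origin under its centre. Leave alone.
- screwdriver: Bystander: screwdriver, 200 mm long, lying on the bench. Leave alone.
Not all that is in view belongs to the job. Leave any blue or red look-alike of the part that bears short_block_center alone.

How it is judged (in metres and radians):
On the way, in this order (a step that is already met when the one before it is completed fails the run):
1. the long block is on the rod, back against the upright (y of long_block_center in the frame of rod_root between 0.03 and 0.044 m and x of long_block_center in the frame of rod_root between -0.006 and 0.006 m and z of long_block_center in the frame of rod_root between -0.006 and 0.006 m and angle between the y axis of long_block_center and the y axis of rod_root, either way round below 0.12 rad), for 0.2 s.
2. the short block is on the rod, against the long block (y of short_block_center in the frame of rod_root between 0.085 and 0.099 m and x of short_block_center in the frame of rod_root between -0.006 and 0.006 m and z of short_block_center in the frame of rod_root between -0.006 and 0.006 m and angle between the y axis of short_block_center and the y axis of rod_root, either way round below 0.12 rad), for 0.2 s.
3. the end cap is home over the tongue (y of end_cap_center in the frame of rod_root between 0.138 and 0.149 m and x of end_cap_center in the frame of rod_root between -0.006 and 0.006 m and z of end_cap_center in the frame of rod_root between -0.006 and 0.006 m and angle between the y axis of end_cap_center and the y axis of rod_root, either way round below 0.12 rad), for 0.2 s.
At the end, for the whole second after the job is handed in: Distance of part centres from rod_root along the rod: long block 30-44 mm, short block 85-99 mm, cap 138-149 mm (home: 144); each within 6 mm of the rod's axis in x and in z and its hole within 0.12 rad of the rod; all at rest (under 0.02 m/s and 0.2 rad/s) (all of step 1 and all of step 2 and all of step 3 and linear speed of each of long_block, short_block, end_cap below 0.02 m/s and angular speed of each of long_block, short_block, end_cap below 0.2 rad/s); the robot touches nothing.
It fails at once if the cap is forced: more than 80 N between the cap and the bracket or its rod (contact force between end_cap and bracket above 80 N).
It fails at once if the parts bin is moved more than 30 mm (distance of parts_bin from where it was at the start of the episode above 0.03 m).
It fails at once if the tape roll is moved more than 30 mm (distance of tape_roll from where it was at the start of the episode above 0.03 m).
It fails at once if the screwdriver is moved more than 30 mm (distance of screwdriver from where it was at the start of the episode above 0.03 m).
It also fails if it takes over 72 s, if anything falls off the work surface, if the arm or the gripper's body presses on something with over 40 N, if the wrist force passes 120 N, or if a joint passes its speed limit or range.

### The arm

A 6-joint arm with a two-finger parallel gripper is mounted at the origin on the work surface. World frame = base frame: x ahead of the robot, y to its left, z up, the work surface at z = 0. Lengths are in mm, angles in rad, forces in N, time in s.
With the tool pointing down it reaches from about 400 to 925 mm from the base axis. Payload 12.5 kg.
Tool frame: the origin (TCP) lies at the very end of the fingers, on their centre line; the grasp point (between the pads) lies env.hold_point_z behind it (env.hold_point_z is the distance from the TCP to the grasp point, in mm); y points along the fingers, z is the direction in which the jaws open and shut, and the axes are right-handed (so a half turn about y gives the same grasp; the last joint's range is limited). The gripper opens to 95 mm and grips with 3 to 60 N. Pads are 20 mm wide; open, the fingers measure 119 mm over their backs; the gripper's body (75 mm by 180 mm) begins 59 mm behind the grasp point.
Start: joints at [1.203, 0.491, 1.559, -0, 1.092, -0.106], TCP at [161.744, 603.726, 214.661] pointing down, gripper open.
Joint ranges: [-3.1, 3.1], [-0.84, 2.19], [0.05, 2.79], [-1.13, 4.28], [0.06, 2.93], [-2.69, 2.69]. Speed limits (rad/s): [2.22, 2.22, 2.79, 3.14, 3.14, 3.14].

### API

Orientations are given as [roll, pitch, yaw] about the fixed x, y, z axes, in that order (R = Rz(yaw) Ry(pitch) Rx(roll)).
In Python, from cell import env gives the robot as it stands.
- The arm moves only by the shell command python3 -m inch 'ROWS'. ROWS is JSON, one flat list of numbers, 7 for each row, row after row: the shift along the tool's x, y, z in m, then the turn, a rotation vector about the tool's x, y, z in degrees, then the closure, from -1 (fully open) to 1 (shut). In form: [tx, ty, tz, ax, ay, az, hand, tx, ty, tz, ax, ay, az, hand, ...]. A call has 1 to 10 rows; each row shifts and turns the commanded pose from where the row before left it, along the tool's axes as they then stand; what a row does not reach is not made up. A row lasts 1/10 s, in which the tool goes at most 50 mm and 8.59 degrees, less where a joint would pass 70% of its speed; a pose out of reach is approached as far as the arm can. A call is refused whole if a number of a shift passes 0.05 or a number of a turn 8.59, either way. A call with a gripper value outside its range is refused whole. The fingers move at their own pace and stop on an object; the grip force is fixed at half the most. Time passes only in rows, so rows that do not move let the fingers close. It gives the time, the measured TCP pose, the force and the opening at its end, in the units of the state.
- env.state(): the state, without advancing time (a new reading comes with each control period).
- env.read_camera(name): name is "scene" or "top" or "wrist"; returns a dict with "pixels" (384x512x3 uint8, blue, green, red), "depth" (384x512 float32, mm along the optical axis (not along the pixel's ray), 0 where there is no reading), "mtx" (3x3 intrinsics, pixels), "R" (3x3) and "t" (3): a world point X has camera coordinates R X + t. Camera axes: x right, y down, z forward; pixel columns grow to the right and rows downward; lengths in mm; the calibration is good to about 2 mm. A picture is of the moment at which its call begins.
- env.job_done(): hands the job in, once; it reports no verdict.
The state is a dict: "t": time; "joints": joint angles; "qvel": joint speeds; "tau": joint torques, N m; "eef_pos": TCP position; "tcp_rot": TCP orientation; "ft_force": force on the tool from outside, world axes, zero at the start; "moment": the same for the moment, N m; "opening": opening from 0.0 (shut) to 1.0 (fully open).
Only numpy, scipy, OpenCV 4.12 (cv2) and the standard library are available. Lean on these libraries where they do the work, as an engineer would, in place of code of your own. Each camera call takes 0.05 s, during which the arm holds its last target.

## Working session

There is one attempt and no reset: what is moved stays moved. The work goes in short steps, Python scripts to look and compute and a shell command to move; the robot and the scene stay as the last step left them, time stands still between calls to the robot, and variables do not carry over. Pictures are saved under pics/ and viewed, and the job is handed in when it is done.

```bash
ls; mkdir -p pics; python3 - <<'E'
from cell import env
import cv2
print(env.state(), env.hold_point_z)
for n in ["scene","top","wrist"]:
    c=env.read_camera(n); cv2.imwrite(f"pics/{n}0.png",c["pixels"]); print(n,c["mtx"].tolist(),c["R"].round(4).tolist(),c["t"].round(1).tolist())
E
```

```text
pics
{'t': 0.0, 'joints': array([ 1.20343448e+00,  4.91547548e-01,  1.55948305e+00, -2.52813104e-05,
        1.09170133e+00, -1.05606950e-01]), 'qvel': array([ 0.00144335, -0.0002633 ,  0.00093635, -0.00196403,  0.00169666,
        0.00148248]), 'tau': array([ 8.06492535e-04, -6.12665176e+01, -2.58185184e+01,  6.93386444e-02,
        4.82526398e-02, -1.16856295e-04]), 'eef_pos': array([161.62860232, 603.46815741, 214.05764497]), 'tcp_rot': array([-1.57193161e+00,  9.77946036e-05, -2.61743283e-01]), 'ft_force': array([-0.16504697,  0.30803653, -0.06067669]), 'moment': array([-0.00627318,  0.01570611, -0.02637115]), 'opening': 0.9999300625188513} 18.8
scene [[370.6927258828038, 0.0, 259.308766317167], [0.0, 370.6927258828038, 197.08225528566277], [0.0, 0.0, 1.0]] [[-0.5358, 0.8442, 0.0152], [0.5436, 0.3586, -0.7588], [-0.6461, -0.3983, -0.6511]] [258.9, -278.6, 1274.8]
top [[410.11511617512065, 0.0, 251.5927216394382], [0.0, 410.11511617512065, 180.97003807365988], [0.0, 0.0, 1.0]] [[0.0035, -0.9998, -0.0205], [-0.9966, -0.0018, -0.0823], [0.0822, 0.0207, -0.9964]] [59.7, 596.2, 1108.1]
wrist [[269.61323315797654, 0.0, 255.28847120515337], [0.0, 269.61323315797654, 189.56851992645346], [0.0, 0.0, 1.0]] [[0.2595, 0.9657, -0.0017], [0.9235, -0.2476, 0.2931], [0.2826, -0.0776, -0.9561]] [-623.7, -33.2, 394.0]
```

View pics/scene0.png

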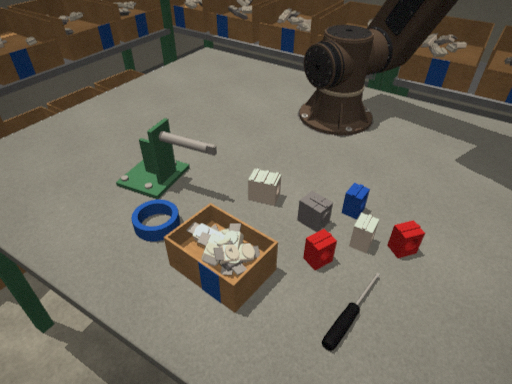

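View pics/top0.png

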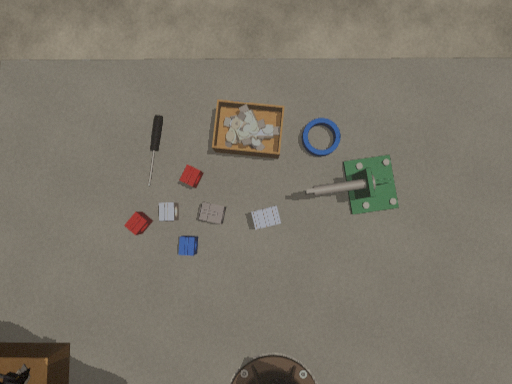

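View pics/wrist0.png

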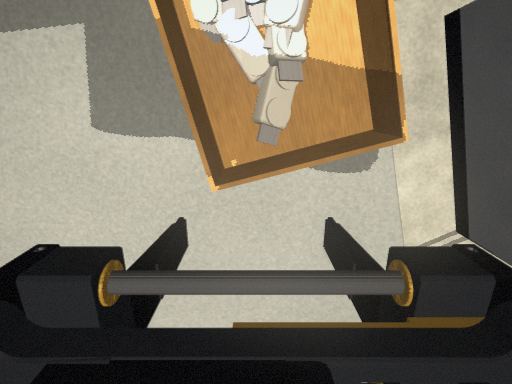

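The top view shows these candidates:
- white three-rib block at (266,217): long block
- white one-rib block at (168,212): short block
- grey block at (211,213): cap
- blue look-alike at (187,246), red ones at (190,177) and (137,223)

The bracket is at (371,184), with the rod tip near (308,191).

```bash
cat > h.py <<'E'
from cell import env
import cv2, numpy as np
def cloud(c):
    K,R,t=c["mtx"],c["R"],c["t"]; d=c["depth"].astype(float)
    v,u=np.indices(d.shape)
    P=np.stack([(u-K[0,2])/K[0,0]*d,(v-K[1,2])/K[1,1]*d,d],-1)
    return (P-t)@R   # R^T (P-t)
def crop(c,u0,v0,u1,v1,s,name):
    im=cv2.resize(c["pixels"][v0:v1,u0:u1],None,fx=s,fy=s,interpolation=cv2.INTER_CUBIC); cv2.imwrite("pics/"+name,im)
E
python3 - <<'E'
from h import *
c=env.read_camera("top"); X=cloud(c)
crop(c,120,150,300,260,4,"c1.png"); crop(c,280,130,420,230,5,"c2.png")
s=env.read_camera("scene"); Y=cloud(s)
crop(s,100,110,260,210,5,"c3.png");crop(s,235,150,435,280,4,"c4.png")
def box(X,m,name,lab):
    p=X[m]; p=p[np.isfinite(p).all(1)]
    r=cv2.minAreaRect(p[:,:2].astype(np.float32)); print(lab,name,len(p),np.round(r[0],1),np.round(r[1],1),round(r[2],1),'z',np.percentile(p[:,2],[5,50,95]).round(1))
for nm,(a,b,cc,d) in dict(long=(245,200,287,235),short=(155,198,180,226),cap=(195,198,228,228)).items():
    m=np.zeros(X.shape[:2],bool); m[b:d,a:cc]=1
    m&=(X[...,2]>45)&(X[...,2]<90)&(c["depth"]>0); box(X,m,nm,'top')
m=np.zeros(X.shape[:2],bool); m[170:210,300:365]=1
m&=(X[...,2]>120)&(X[...,2]<175)
p=X[m]; box(X,m,'rod','top')
m=np.zeros(X.shape[:2],bool); m[140:220,340:405]=1; 
box(X,m&(X[...,2]>6)&(X[...,2]<30),'base','top');box(X,m&(X[...,2]>160),'upr','top')
# scene-based
for nm,b in dict(long=(-60,90),).items(): pass
np.save('X.npy',X);np.save('Y.npy',Y)
for (u,v) in [(308,191),(266,217),(168,212),(211,213),(371,184)]: print((u,v),X[v,u].round(1))
for (u,v) in [(212,149),(165,138),(266,185),(315,210),(365,232)]: print((u,v),Y[v,u].round(1))
E
```

```text
top long 486 [498.   23.2] [47.9 70.3] 14.2 z [61.5 65.7 71.1]
top short 289 [513.5 287.2] [45.7 40.7] 0.7 z [58.3 65.7 70.3]
top cap 424 [510.4 169.7] [64.1 47.8] 78.7 z [60.  65.  69.6]
top rod 581 [ 584.2 -146.3] [ 55.2 148.9] 3.1 z [140.7 150.5 154.8]
top base 1882 [ 599.7 -274.7] [169. 208.] 87.4 z [10.5 14.6 20.3]
top upr 195 [ 531.1 -107.2] [ 67.3 287.8] 24.2 z [ 161.5  170.  1154.4]
(308, 191) [561.2 -79.1 152. ]
(266, 217) [497.2  22.1  71.7]
(168, 212) [509.5 281.6  69.4]
(211, 213) [507.2 167.6  67.6]
(371, 184) [ 577.6 -228.5  166.5]
(212, 149) [564.7 -78.9 145. ]
(165, 138) [ 587.7 -202.1  143.7]
(266, 185) [515.8  38.6  58.8]
(315, 210) [535.8 177.6  63.2]
(365, 232) [533.3 293.   57.1]
```

View pics/c1.png

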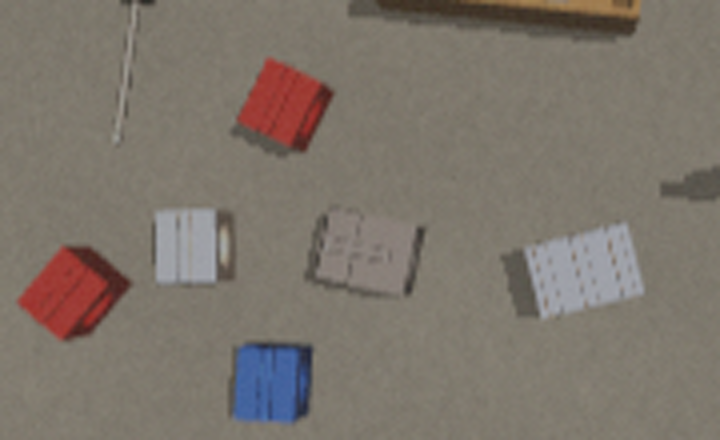

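View pics/c2.png

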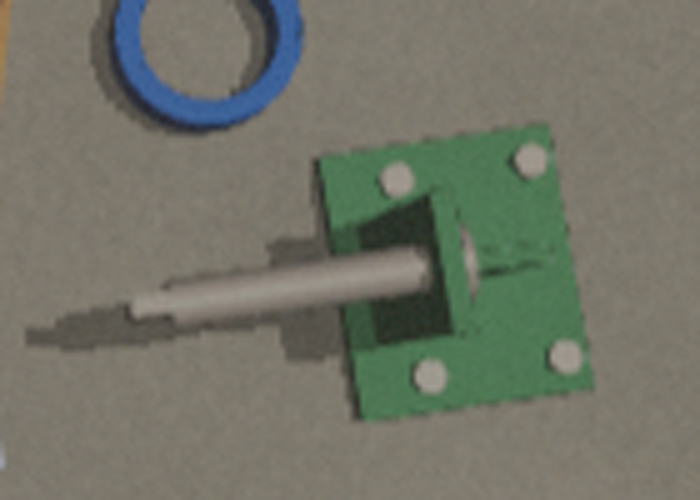

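View pics/c3.png

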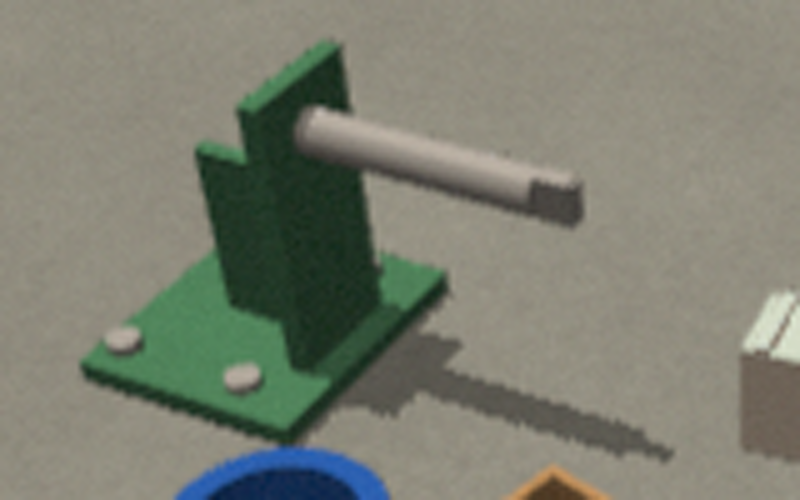

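View pics/c4.png

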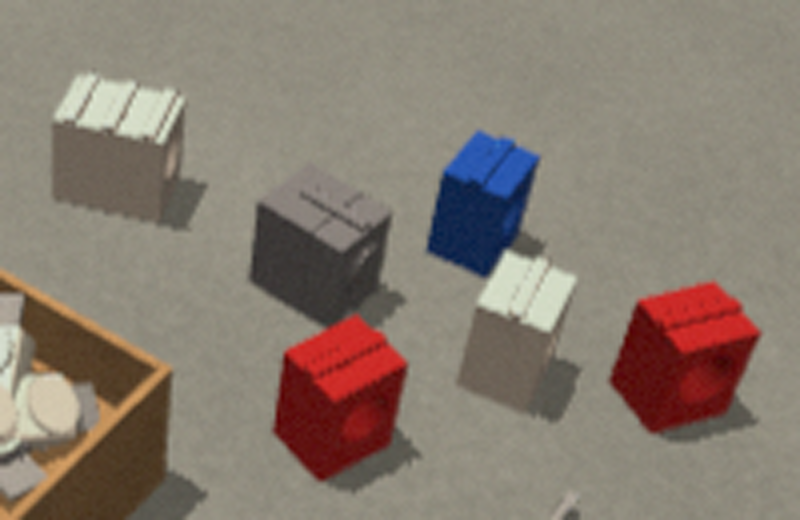

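```bash
python3 - <<'E'
from h import *
from scipy.optimize import least_squares
X=np.load('X.npy');Y=np.load('Y.npy')
for lab,C,win in (('top',X,(165,210,300,368)),('scene',Y,(125,158,150,220))):
    m=np.zeros(C.shape[:2],bool); m[win[0]:win[1],win[2]:win[3]]=1
    p=C[m]; p=p[(p[:,2]>122)&(p[:,2]<165)&(abs(p[:,1]+145)<90)&(abs(p[:,0]-578)<50)]
    q=p[(p[:,1]>-195)&(p[:,1]<-100)]
    def res(a):
        x0,k,z0,kz=a; d=np.array([k,1,kz]);d/=np.linalg.norm(d)
        v=q-np.array([x0,-150,z0]); return np.linalg.norm(v-np.outer(v@d,d),axis=1)-12
    s=least_squares(res,[575,-.1,140,0],loss='soft_l1',f_scale=1.5)
    print(lab,len(q),s.x.round(3),'rms',np.median(abs(s.fun)).round(2),'ymin/max',np.percentile(p[:,1],[0.5,1,99,99.5,100]).round(1))
    x0,k=s.x[:2]
    # tongue pts
    t=p[p[:,1]>-98]; print(t[np.argsort(t[:,1])][-8:].round(1).tolist())
# upright
m=np.zeros(X.shape[:2],bool); m[140:220,340:405]=1
p=X[m]; p=p[(p[:,2]>155)&(p[:,2]<180)]
r=cv2.minAreaRect(p[:,:2].astype(np.float32));print('upright',r)
p=X[m]; p=p[(p[:,2]>10)&(p[:,2]<19)&(p[:,1]<-150)&(p[:,0]>480)]
r=cv2.minAreaRect(p[:,:2].astype(np.float32));print('base',r)
m=np.zeros(Y.shape[:2],bool); m[115:200,110:195]=1
p=Y[m]; q=p[(p[:,2]>60)&(p[:,2]<175)]
for z in (80,120,160):
    w=q[(abs(q[:,2]-z)<15)]; print(z,w.min(0).round(1),w.max(0).round(1))
E
```

```text
top 380 [ 5.72789e+02 -1.43000e-01  1.40675e+02  3.00000e-03] rms 0.92 ymin/max [-224.1 -223.7  -74.3  -73.9  -73.1]
[[566.2, -74.4, 151.4], [563.7, -74.2, 152.5], [561.2, -74.2, 152.7], [558.8, -74.2, 152.7], [557.3, -73.8, 134.0], [561.9, -73.1, 140.5], [559.4, -73.1, 140.7], [564.3, -73.1, 141.1]]
scene 371 [ 5.70537e+02 -1.48000e-01  1.39393e+02  0.00000e+00] rms 0.64 ymin/max [-225.5 -225.   -73.8  -73.4  -73.2]
[[557.4, -73.6, 137.4], [564.6, -73.5, 141.4], [558.2, -73.4, 132.4], [560.2, -73.4, 149.9], [564.0, -73.4, 149.3], [561.3, -73.4, 139.7], [562.0, -73.2, 134.6], [562.6, -73.2, 129.5]]
upright ((590.044189453125, -203.74452209472656), (80.03443908691406, 65.84092712402344), 73.05361938476562)
base ((590.6856079101562, -268.620361328125), (150.20333862304688, 131.49514770507812), 8.399808883666992)
80 [ 546.3 -290.1   65. ] [ 618.2 -213.5   94.9]
120 [ 547.6 -291.3  105.1] [ 618.  -125.1  135. ]
160 [ 546.2 -235.8  145. ] [ 618.2 -121.5  170.9]
```

```bash
cat >> h.py <<'E'
from scipy.spatial.transform import Rotation as Ro
def go(x,y,z,yaw=None,tilt=0.):
    """remaining shift in current tool axes (mm), turn rotvec (deg, tool axes)"""
    s=env.state(); R=Ro.from_euler('xyz',s['tcp_rot'])
    sh=R.inv().apply(np.array([x,y,z])-s['eef_pos'])
    out='t %.1f pos %s f %s op %.3f shift %s'%(s['t'],s['eef_pos'].round(1),s['ft_force'].round(1),s['opening'],sh.round(1))
    if yaw is not None:
        T=Ro.from_euler('xyz',[-90,0,yaw],degrees=True)*Ro.from_rotvec([tilt,0,0],degrees=True)
        out+=' turn %s'%(R.inv()*T).as_rotvec(degrees=True).round(2)
    print(out)
E
python3 -c "
from h import *
go(498,23.2,120,-75.8)"
```

```text
t 0.2 pos [161.7 603.6 214.4] f [-1.  -0.2  0.3] op 0.998 shift [ 475.1   94.6 -473.6] turn [3.00e-02 6.08e+01 1.00e-02]
```

```bash
python3 -m inch '[0.034,0.003,-0.034,0,0,0,-1,0.034,0.003,-0.034,0,0,0,-1,0.034,0.003,-0.034,0,0,0,-1,0.034,0.003,-0.034,0,0,0,-1,0.034,0.003,-0.034,0,0,0,-1,0.034,0.003,-0.034,0,0,0,-1,0.034,0.003,-0.034,0,0,0,-1,0.034,0.003,-0.034,0,0,0,-1,0.034,0.003,-0.034,0,0,0,-1,0.034,0.003,-0.034,0,0,0,-1]'
python3 -m inch '[0.034,0.003,-0.034,0,0,0,-1,0.034,0.003,-0.034,0,0,0,-1,0.034,0.003,-0.034,0,0,0,-1,0.034,0.003,-0.032,0,0,0,-1,0,0,0,0,8.5,0,-1,0,0,0,0,8.5,0,-1,0,0,0,0,8.5,0,-1,0,0,0,0,8.5,0,-1,0,0,0,0,8.5,0,-1,0,0,0,0,8.5,0,-1]'
python3 -c "
from h import *
go(498,23.2,120,-75.8)"
```

```text
t: 1.25
eef_pos: [402.8, 185.5, 184.7]
tcp_rot: [-1.57, -0.0, -0.262]
ft_force: [0.2, 0.8, 0.4]
opening: 1.003
t: 2.25
eef_pos: [498.8, 22.7, 172.6]
tcp_rot: [-1.571, 0.0, -1.158]
ft_force: [-0.4, -0.1, 0.4]
opening: 0.999
t 2.2 pos [498.8  22.7 172.6] f [-0.4 -0.1  0.4] op 0.999 shift [-0.8 52.6 -0.5] turn [-0.    9.45 -0.  ]
```

```bash
python3 -m inch '[0,0.03,0,0,5,0,-1,0,0.022,0,0,4.4,0,-1,0,0,0,0,0,0,-1]'
python3 - <<'E'
from h import *
go(498,23.2,17,-75.8)
c=env.read_camera("wrist");cv2.imwrite("pics/w1.png",c["pixels"])
E
```

```text
t: 2.55
eef_pos: [497.7, 22.8, 118.7]
tcp_rot: [-1.575, 0.001, -1.317]
ft_force: [-0.4, -0.3, 0.8]
opening: 1.0
t 2.5 pos [497.7  22.8 118.7] f [-0.4 -0.3  0.8] op 1.000 shift [ -0.2 101.7   0.8] turn [ 0.22  0.34 -0.08]
```

View pics/w1.png

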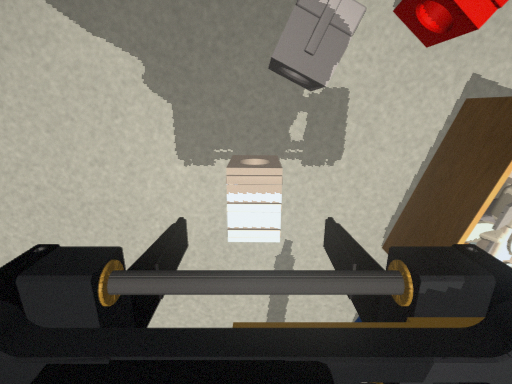

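The wrist view shows the white block centred between the fingers at (254,200) and square to them, with the grey cap above at (318,40). Descending to grip.

```bash
python3 -m inch '[0,0.04,0,0,0,0,-1,0,0.03,0,0,0,0,-1,0,0.02,0,0,0,0,-1,0,0.011,0,0,0,0,-1,0,0,0,0,0,0,-1,0,0,0,0,0,0,1,0,0,0,0,0,0,1,0,0,0,0,0,0,1,0,0,0,0,0,0,1,0,0,0,0,0,0,1]'
python3 -m inch '[0,0,0,0,0,0,1,0,0,0,0,0,0,1]'
python3 -c "
from h import *
go(498,23.2,17,-75.8)"
```

```text
t: 3.6
eef_pos: [499.0, 22.7, 20.0]
tcp_rot: [-1.57, -0.0, -1.316]
ft_force: [0.7, -0.8, -0.6]
opening: 0.636
t: 3.8
eef_pos: [498.5, 22.7, 19.7]
tcp_rot: [-1.572, 0.0, -1.316]
ft_force: [-1.8, -0.7, 3.5]
opening: 0.502
t 3.8 pos [498.5  22.7  19.7] f [-1.8 -0.7  3.5] op 0.502 shift [-0.6  2.7 -0.3] turn [ 0.04  0.41 -0.02]
```

```bash
python3 -m inch '[0,-0.02,0,0,0,0,1,0,-0.034,0,0,0,0,1,0,-0.03,0,0,6.2,0,1,0,-0.02,0,0,0,0,1,0,0,0,0,0,0,1]'
python3 -c "
from h import *
go(553.1,-23.6,123.6,-81.6)"
```

```text
t: 4.3
eef_pos: [499.8, 22.7, 125.6]
tcp_rot: [-1.567, -0.001, -1.424]
ft_force: [0.5, -0.3, -3.3]
opening: 0.506
t 4.3 pos [499.8  22.7 125.6] f [ 0.5 -0.3 -3.3] op 0.506 shift [53.6  2.2 45.9] turn [-0.23  0.01  0.05]
```

```bash
python3 -m inch '[0.027,0,0.023,0,0,0,1,0.0266,0.001,0.023,0,0,0,1,0,0,0,0,0,0,1,0,0,0,0,0,0,1]'
python3 - <<'E'
from h import *
go(553.1,-23.6,123.6,-81.6)
s=env.read_camera("scene");Y=cloud(s);crop(s,100,100,300,210,4,"s2.png")
t=env.read_camera("top");X=cloud(t);crop(t,240,150,400,250,5,"t2.png")
w=env.read_camera("wrist");cv2.imwrite("pics/w2.png",w["pixels"])
np.savez('l.npz',X=X,Y=Y,W=cloud(w))
E
```

```text
t: 4.7
eef_pos: [551.5, -23.9, 120.8]
tcp_rot: [-1.573, 0.001, -1.425]
ft_force: [-0.1, 0.1, -2.5]
opening: 0.501
t 4.7 pos [551.5 -23.9 120.8] f [-0.1  0.1 -2.5] op 0.501 shift [-0.  -2.8  1.6] turn [ 0.15 -0.04 -0.06]
```

View pics/s2.png

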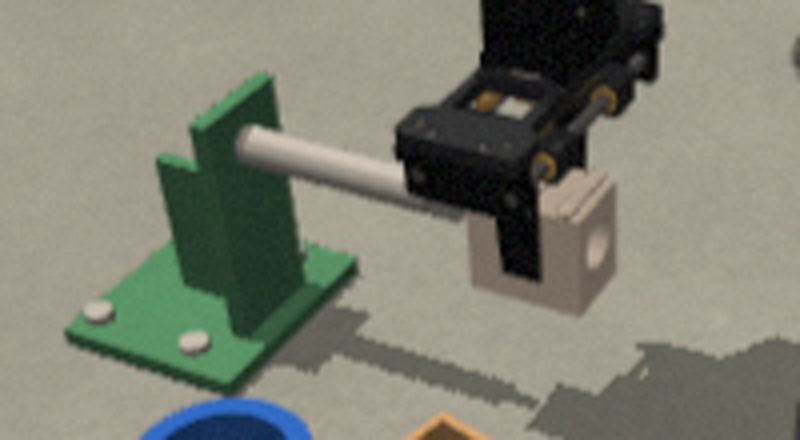

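View pics/t2.png

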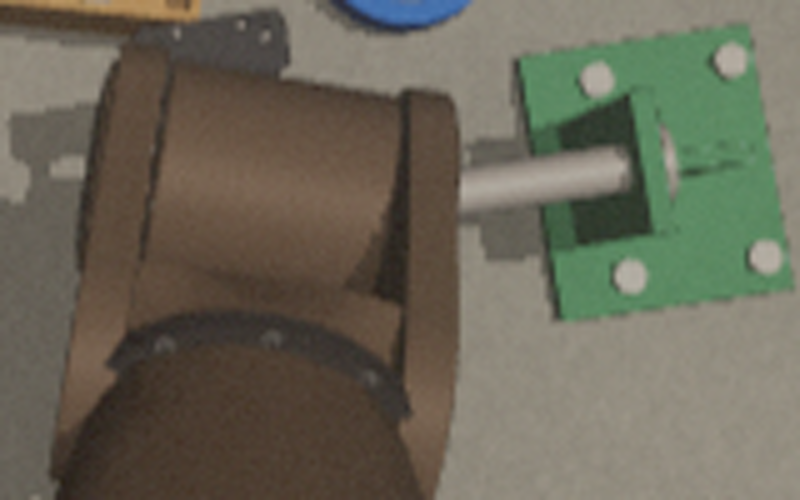

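View pics/w2.png

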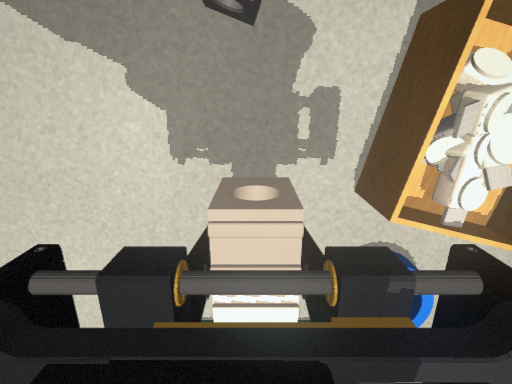

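```bash
python3 -m inch '[0,0,0,0,0,0,1,0,0,0,0,0,0,1]';python3 - <<'E'
from h import *
go(553.1,-23.6,123.6,-81.6)
L=np.load('l.npz')
psi=np.radians(8.4); bx=np.array([np.cos(psi),np.sin(psi),0]); by=np.array([-np.sin(psi),np.cos(psi),0])
root=np.array([582,-219.4,140])
s=env.read_camera("scene");Y=cloud(s)
W=cloud(env.read_camera("wrist"))
for n,C,w in (('scene',Y,(140,180,215,256)),('wrist',W,(180,325,205,305))):
    p=C[w[0]:w[1],w[2]:w[3]].reshape(-1,3)-root
    q=np.c_[p@bx,p@by,p[:,2]]
    q=q[(abs(q[:,0])<40)&(q[:,1]>150)&(q[:,1]<245)&(abs(q[:,2])<50)]
    print(n,len(q))
    # mode histograms
    for a,nm in enumerate('xyz'):
        h,e=np.histogram(q[:,a],bins=np.arange(-60,260,2)); i=np.argsort(h)[-6:]; print(nm,sorted([(int(e[j]),int(h[j])) for j in i]), np.percentile(q[:,a],[1,99]).round(1))
E
```

```text
t: 5.05
eef_pos: [551.9, -23.2, 122.7]
tcp_rot: [-1.571, 0.0, -1.424]
ft_force: [0.1, -0.2, -2.9]
opening: 0.505
t 5.0 pos [551.9 -23.2 122.7] f [ 0.1 -0.2 -2.9] op 0.505 shift [ 0.6 -0.9  1.1] turn [-0.    0.04 -0.01]
scene 978
x [(20, 127), (22, 290), (24, 54), (28, 34), (30, 54), (32, 31)] [-25.   33.4]
y [(210, 72), (224, 44), (226, 57), (228, 45), (232, 121), (234, 78)] [165.4 234.6]
z [(-16, 36), (-8, 30), (24, 52), (26, 85), (28, 30), (30, 33)] [-36.8  31.4]
wrist 10720
x [(-16, 442), (-14, 440), (-10, 446), (-4, 444), (6, 444), (12, 458)] [-26.8  22.7]
y [(176, 574), (200, 628), (208, 505), (226, 764), (230, 510), (232, 1922)] [164.3 232.8]
z [(-16, 241), (-14, 233), (26, 1625), (28, 3472), (30, 1453), (32, 1688)] [-24.4  33.8]
```

Depth puts the block centred on the rod to about 1 mm in x and z, with its near end at 163 mm. Sliding it on with force checks.

```bash
python3 -m inch '[0.005,-0.0008,0.001,0,0,0,1,0.01,0,0,0,0,0,1,0.01,0,0,0,0,0,1,0.01,0,0,0,0,0,1,0,0,0,0,0,0,1]'; python3 -m inch '[0.012,0,0,0,0,0,1,0.012,0,0,0,0,0,1,0.012,0,0,0,0,0,1,0,0,0,0,0,0,1]'
python3 -c "
from h import *
go(582+.146*35,-219.4+.989*35,123.6,-81.6)"
```

```text
t: 5.65
eef_pos: [558.5, -59.7, 123.3]
tcp_rot: [-1.571, -0.0, -1.426]
ft_force: [-0.5, 0.3, -2.0]
opening: 0.504
t: 6.05
eef_pos: [563.8, -95.4, 123.4]
tcp_rot: [-1.57, -0.0, -1.426]
ft_force: [-0.5, 0.2, -3.5]
opening: 0.506
t 6.0 pos [563.8 -95.4 123.4] f [-0.5  0.2 -3.5] op 0.506 shift [91.8 -0.2 10.1] turn [-0.02 -0.08  0.01]
```

```bash
python3 -m inch '[0.015,0,0,0,0,0,1,0.02,0,0,0,0,0,1,0.02,0,0,0,0,0,1,0.015,0,0,0,0,0,1,0.008,0,0,0,0,0,1,0,0,0,0,0,0,1]'
python3 -c "
from h import *
go(582-.146*35,-219.4+.989*35,123.6,-81.6)"
```

```text
t: 6.65
eef_pos: [575.0, -171.8, 123.3]
tcp_rot: [-1.571, 0.0, -1.425]
ft_force: [-0.0, -0.1, -1.7]
opening: 0.503
t 6.7 pos [ 575.  -171.8  123.3] f [-0.  -0.1 -1.7] op 0.503 shift [13.2 -0.3  0. ] turn [-0.   -0.06 -0.  ]
```

```bash
python3 -m inch '[0.006,0,0,0,0,0,1,0.004,0,0,0,0,0,1,0.002,0,0,0,0,0,1,0,0,0,0,0,0,1]'; python3 -m inch '[0.002,0,0,0,0,0,1,0,0,0,0,0,0,1]'
python3 -c "
from h import *
go(582-.146*35,-219.4+.989*35,123.6,-81.6)"
```

```text
t: 7.05
eef_pos: [576.7, -182.7, 123.4]
tcp_rot: [-1.571, 0.0, -1.424]
ft_force: [0.6, -0.7, -3.1]
opening: 0.505
t: 7.25
eef_pos: [577.0, -184.8, 123.5]
tcp_rot: [-1.571, -0.0, -1.424]
ft_force: [0.3, -0.1, -2.2]
opening: 0.503
t 7.2 pos [ 577.  -184.8  123.5] f [ 0.3 -0.1 -2.2] op 0.503 shift [ 0.  -0.1 -0.2] turn [-0.01  0.01  0.  ]
```

```bash
python3 -m inch '[0.0015,0,0,0,0,0,1,0,0,0,0,0,0,1]'; python3 -m inch '[0.0015,0,0,0,0,0,1,0,0,0,0,0,0,1]'; python3 -c "
from h import *
go(582-.146*35,-219.4+.989*35,123.6,-81.6)"
```

```text
t: 7.45
eef_pos: [577.2, -186.0, 123.4]
tcp_rot: [-1.571, 0.0, -1.424]
ft_force: [-0.2, 1.9, -2.3]
opening: 0.504
t: 7.65
eef_pos: [577.1, -186.1, 123.5]
tcp_rot: [-1.571, 0.003, -1.424]
ft_force: [-0.6, 10.9, 1.6]
opening: 0.502
t 7.7 pos [ 577.1 -186.1  123.5] f [-0.6 10.9  1.6] op 0.502 shift [-1.3 -0.1 -0. ] turn [ 0.04  0.02 -0.14]
```

Contact with the upright registers at 11 N. I'll ease off, lower the block onto the rod and release.

```bash
python3 -m inch '[-0.0018,0.0025,0,0,0,0,1,0,0,0,0,0,0,1,0,0,0,0,0,0,-1,0,0,0,0,0,0,-1,0,0,0,0,0,0,-1,0,0,0,0,0,0,-1,0,0,0,0,0,0,-1,0,0,0,0,0,0,-1]'; python3 - <<'E'
from h import *
go(582-.146*35,-219.4+.989*35,223.6,-81.6)
E
```

```text
t: 8.45
eef_pos: [577.2, -186.0, 120.9]
tcp_rot: [-1.571, 0.0, -1.424]
ft_force: [0.5, -0.6, 0.2]
opening: 0.948
t 8.4 pos [ 577.2 -186.   120.9] f [ 0.5 -0.6  0.2] op 0.948 shift [-1.200e+00 -1.027e+02 -1.000e-01] turn [-0.  0. -0.]
```

```bash
python3 -m inch '[0,-0.02,0,0,0,0,-1,0,-0.04,0,0,0,0,-1,0,-0.04,0,0,0,0,-1,-0.02,-0.02,0,0,0,0,-1,-0.045,0,0,0,0,0,-1,-0.05,0,0,0,0,0,-1,-0.05,0,0,0,0,0,-1]'; python3 - <<'E'
from h import *
go(513.5,287.2,90,-89.3)
s=env.read_camera("scene");crop(s,80,90,280,220,4,"s3.png");Y=cloud(s)
E
```

```text
t: 9.15
eef_pos: [552.5, -21.3, 241.1]
tcp_rot: [-1.57, 0.0, -1.425]
ft_force: [1.2, 0.1, 0.2]
opening: 0.996
t 9.2 pos [552.5 -21.3 241.1] f [1.2 0.1 0.2] op 0.996 shift [-310.9  151.1    6.1] turn [-0.03  7.64 -0.  ]
```

View pics/s3.png

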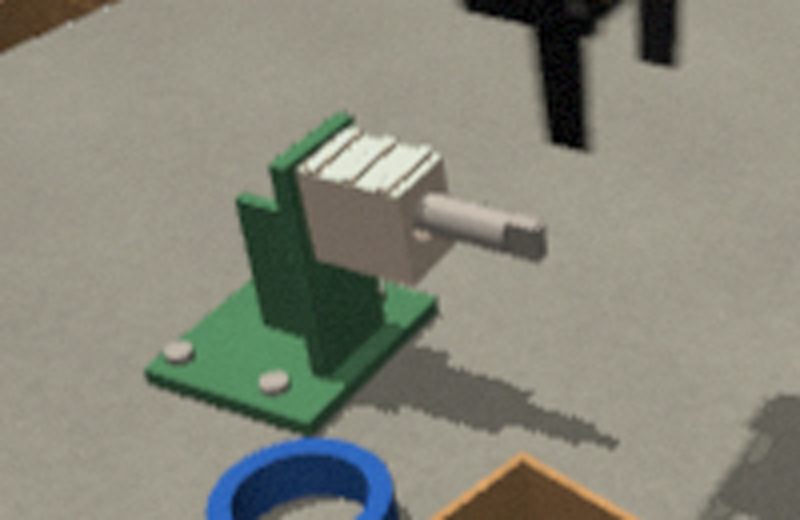

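The long block hangs on the rod against the upright (crop (370,210)). Next is the short block.

```bash
python3 -m inch '[-0.045,0.005,0.001,0,0,0,-1,-0.045,0.005,0.001,0,0,0,-1,-0.045,0.005,0.001,0,0,0,-1,-0.045,0.005,0.001,0,0,0,-1,-0.045,0.005,0.001,0,0,0,-1,-0.045,0.005,0.001,0,0,0,-1,-0.041,0.005,0,0,0,0,-1,0,0.03,0,0,7.6,0,-1,0,0.04,0,0,0,0,-1,0,0.03,0,0,0,0,-1]';python3 -m inch '[0,0.015,0,0,0,0,-1,0,0,0,0,0,0,-1]'; python3 - <<'E'
from h import *
go(513.5,287.2,17,-89.3)
w=env.read_camera("wrist");cv2.imwrite("pics/w4.png",w["pixels"])
E
```

```text
t: 10.2
eef_pos: [512.9, 286.1, 104.2]
tcp_rot: [-1.571, -0.0, -1.556]
ft_force: [0.7, -0.4, -0.1]
opening: 1.002
t: 10.4
eef_pos: [512.7, 285.5, 88.9]
tcp_rot: [-1.574, -0.001, -1.557]
ft_force: [0.1, 0.4, 0.9]
opening: 0.997
t 10.4 pos [512.7 285.5  88.9] f [0.1 0.4 0.9] op 0.997 shift [-1.8 71.9  1.1] turn [0.2  0.1  0.08]
```

View pics/w4.png

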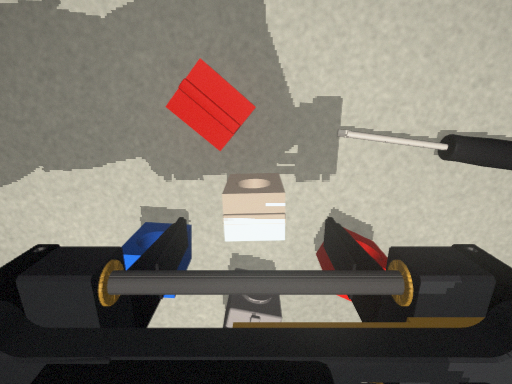

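The wrist view shows the white one-rib block centred at (254,208), with blue at (155,250) and red at (360,250) beside the fingers. I'll check finger clearance.

```bash
python3 - <<'E'
from h import *
X=np.load('X.npy')
for n,w in dict(blue=(232,262,172,204),red=(160,195,172,210),white=(198,226,150,182)).items():
    p=X[w[0]:w[1],w[2]:w[3]].reshape(-1,3); p=p[(p[:,2]>20)&(p[:,2]<90)]
    print(n,p.min(0).round(),p.max(0).round(), cv2.minAreaRect(p[:,:2].astype(np.float32)))
W=cloud(env.read_camera("wrist"))
p=W[170:245,215:295].reshape(-1,3);p=p[(p[:,2]>55)&(p[:,2]<75)]
print(cv2.minAreaRect(p[:,:2].astype(np.float32)))
E
```

```text
blue [398. 212.  21.] [447. 254.  74.] ((422.284912109375, 232.81097412109375), (40.79853439331055, 48.2379264831543), 87.00619506835938)
red [580. 200.  20.] [638. 254.  75.] ((609.9833374023438, 227.3516845703125), (40.875431060791016, 47.825111389160156), 65.35470581054688)
white [485. 267.  20.] [537. 342.  73.] ((511.9560241699219, 305.0460510253906), (48.45402908325195, 77.82235717773438), 4.4147047996521)
((510.9473876953125, 285.8053283691406), (48.10570526123047, 40.97690200805664), 2.0104377269744873)
```

```bash
python3 -m inch '[0,0.03,0,0,0,0,-1,0,0.02,0,0,0,0,-1,0,0.012,0,0,0,0,-1,0,0.008,0,0,0,0,-1,0,0,0,0,0,0,1,0,0,0,0,0,0,1,0,0,0,0,0,0,1,0,0,0,0,0,0,1,0,0,0,0,0,0,1,0,0,0,0,0,0,1]'
python3 -m inch '[0,0,0,0,0,0,1,0,0,0,0,0,0,1]'
python3 -c "
from h import *
go(513.5,287.2,17,-89.3)"
```

```text
t: 11.5
eef_pos: [513.6, 285.9, 21.2]
tcp_rot: [-1.571, 0.0, -1.557]
ft_force: [-1.4, 0.1, 0.8]
opening: 0.552
t: 11.7
eef_pos: [513.4, 285.9, 21.1]
tcp_rot: [-1.571, 0.0, -1.557]
ft_force: [-1.8, 1.4, 3.1]
opening: 0.504
t 11.7 pos [513.4 285.9  21.1] f [-1.8  1.4  3.1] op 0.504 shift [-1.3  4.1  0.1] turn [ 0.01  0.1  -0.  ]
```

```bash
python3 -m inch '[0,-0.02,0,0,0,0,1,0,-0.04,0,0,0,0,1,0,-0.035,0,0,0,0,1,0,-0.012,0,0,0,0,1,0,0,0,0,0,0,1]'
python3 -c "
from h import *
go(554.5,-33.5,125.1,-81.6)"
```

```text
t: 12.2
eef_pos: [514.1, 286.1, 129.1]
tcp_rot: [-1.568, 0.001, -1.557]
ft_force: [-0.3, -0.6, -1.4]
opening: 0.507
t 12.2 pos [514.1 286.1 129.1] f [-0.3 -0.6 -1.4] op 0.507 shift [320.1   3.7  36. ] turn [-0.15 -7.6  -0.05]
```

```bash
python3 -m inch '[0.03,0,0.0036,0,0,0,1,0.04,0,0.0045,0,0,0,1,0.04,0,0.0045,0,0,0,1,0.04,0,0.0045,0,0,0,1,0.04,0,0.0045,0,0,0,1,0.04,0,0.0045,0,0,0,1,0.04,0,0.0045,0,0,0,1,0.03,0.001,0.0034,0,0,0,1,0.02,0.001,0.002,0,0,0,1,0,0.0005,0,0,-7.5,0,1]'
python3 -m inch '[0,0,0,0,0,0,1,0,0,0,0,0,0,1]'
python3 -c "
from h import *
go(554.5,-33.5,125.1,-81.6)"
```

```text
t: 13.2
eef_pos: [553.5, -36.0, 123.1]
tcp_rot: [-1.573, 0.001, -1.428]
ft_force: [1.0, -0.2, -1.4]
opening: 0.504
t: 13.4
eef_pos: [553.4, -33.4, 124.1]
tcp_rot: [-1.573, 0.001, -1.429]
ft_force: [-0.4, -0.2, -1.7]
opening: 0.506
t 13.4 pos [553.4 -33.4 124.1] f [-0.4 -0.2 -1.7] op 0.506 shift [ 0.3 -1.   1. ] turn [ 0.12 -0.29 -0.05]
```

```bash
python3 -m inch '[0,-0.001,0.001,0,-0.3,0,1,0,0,0,0,0,0,1]'; cat >> h.py <<'E'
psi=np.radians(8.4); bx=np.array([np.cos(psi),np.sin(psi),0]); by=np.array([-np.sin(psi),np.cos(psi),0]); root=np.array([582,-219.4,140])
def fr(p): p=p-root; return np.stack([p@bx,p@by,p[...,2]],-1)
def tcp():
    s=env.state(); print('t %.2f s-frame %s f_br %s op %.3f rot %s'%(s['t'],fr(s['eef_pos']).round(1),np.array([s['ft_force']@bx,s['ft_force']@by,s['ft_force'][2]]).round(1),s['opening'],np.degrees(s['tcp_rot']).round(2)))
E
python3 - <<'E'
from h import *
tcp()
W=fr(cloud(env.read_camera("wrist")))
q=W[170:330,195:315].reshape(-1,3)
q=q[(abs(q[:,0])<40)&(q[:,1]>150)&(q[:,1]<245)&(abs(q[:,2])<50)]
for a,nm in enumerate('xyz'):
    h,e=np.histogram(q[:,a],bins=np.arange(-60,260,2)); i=np.argsort(h)[-6:]; print(nm,sorted([(int(e[j]),int(h[j])) for j in i]), np.percentile(q[:,a],[1,99]).round(1))
t=q[(q[:,2]>20)]; print(np.percentile(t[:,0],[1,99]))
E
```

```text
t: 13.6
eef_pos: [555.1, -33.0, 126.3]
tcp_rot: [-1.571, 0.0, -1.421]
ft_force: [0.1, -0.3, -2.0]
opening: 0.502
t 13.60 s-frame [  0.6 188.4 -13.7] f_br [ 0.  -0.3 -2. ] op 0.502 rot [-9.000e+01  1.000e-02 -8.143e+01]
x [(-24, 311), (-20, 281), (-16, 284), (-4, 283), (14, 284), (18, 290)] [-30.2  30.4]
y [(190, 577), (196, 472), (198, 1317), (200, 475), (206, 1888), (208, 842)] [168.4 208.4]
z [(-14, 242), (-12, 323), (28, 812), (30, 2426), (32, 381), (34, 395)] [-30.1  47.1]
[-30.08981169  29.98744665]
```

```bash
python3 -m inch '[0.005,0.001,-0.0005,0,0,0,1,0.01,0,0,0,0,0,1,0.01,0,0,0,0,0,1,0.01,0,0,0,0,0,1,0,0,0,0,0,0,1]'; python3 -m inch '[0.012,0,0,0,0,0,1,0.015,0,0,0,0,0,1,0.012,0,0,0,0,0,1,0.01,0,0,0,0,0,1,0,0,0,0,0,0,1]'
python3 -c "
from h import *
tcp()"
```

```text
t: 14.15
eef_pos: [560.0, -69.8, 125.4]
tcp_rot: [-1.57, -0.0, -1.422]
ft_force: [0.9, 0.4, -1.7]
opening: 0.503
t: 14.65
eef_pos: [567.3, -118.1, 125.3]
tcp_rot: [-1.571, -0.0, -1.422]
ft_force: [-0.0, -0.7, -1.5]
opening: 0.503
t 14.65 s-frame [  0.2 102.4 -14.7] f_br [-0.1 -0.7 -1.5] op 0.503 rot [-8.999e+01 -1.000e-02 -8.149e+01]
```

```bash
python3 -m inch '[0.005,0,0,0,0,0,1,0.002,0,0,0,0,0,1,0.001,0,0,0,0,0,1,0,0,0,0,0,0,1]'; python3 -m inch '[0.0015,0,0,0,0,0,1,0,0,0,0,0,0,1]';python3 -m inch '[0.0015,0,0,0,0,0,1,0,0,0,0,0,0,1]'
python3 -c "
from h import *
tcp()"
```

```text
t: 15.05
eef_pos: [568.3, -124.4, 125.4]
tcp_rot: [-1.571, 0.0, -1.42]
ft_force: [0.0, 0.1, -1.5]
opening: 0.5
t: 15.25
eef_pos: [568.6, -126.0, 125.4]
tcp_rot: [-1.571, 0.0, -1.42]
ft_force: [-0.5, -0.4, -1.3]
opening: 0.506
t: 15.45
eef_pos: [568.8, -127.6, 125.4]
tcp_rot: [-1.571, 0.0, -1.421]
ft_force: [0.2, 0.3, -1.9]
opening: 0.506
t 15.45 s-frame [  0.3  92.8 -14.6] f_br [ 0.2  0.2 -1.9] op 0.506 rot [-89.99   0.   -81.4 ]
```

```bash
python3 -m inch '[0.0015,0,0,0,0,0,1,0,0,0,0,0,0,1]'; python3 -m inch '[0.0015,0,0,0,0,0,1,0,0,0,0,0,0,1]';python3 -m inch '[0.0015,0,0,0,0,0,1,0,0,0,0,0,0,1]'
python3 -c "
from h import *
tcp()"
```

```text
t: 15.65
eef_pos: [569.0, -129.1, 125.4]
tcp_rot: [-1.571, 0.0, -1.421]
ft_force: [-0.5, 0.3, -1.1]
opening: 0.506
t: 15.85
eef_pos: [569.2, -130.6, 125.4]
tcp_rot: [-1.571, 0.0, -1.421]
ft_force: [0.4, 0.3, -0.7]
opening: 0.501
t: 16.05
eef_pos: [569.4, -131.9, 125.4]
tcp_rot: [-1.571, 0.0, -1.421]
ft_force: [-0.7, 1.5, -1.2]
opening: 0.502
t 16.05 s-frame [  0.3  88.4 -14.6] f_br [-0.4  1.6 -1.2] op 0.502 rot [-9.000e+01  2.000e-02 -8.141e+01]
```

```bash
python3 -m inch '[0.0015,0,0,0,0,0,1,0,0,0,0,0,0,1]'
python3 -c "
from h import *
tcp()"
```

```text
t: 16.25
eef_pos: [569.4, -132.1, 125.4]
tcp_rot: [-1.571, 0.002, -1.421]
ft_force: [-0.3, 10.2, 0.8]
opening: 0.504
t 16.25 s-frame [  0.3  88.2 -14.6] f_br [ 1.2 10.1  0.8] op 0.504 rot [-90.02   0.13 -81.42]
```

```bash
python3 -m inch '[-0.0018,0.0025,0,0,0,0,1,0,0,0,0,0,0,1,0,0,0,0,0,0,-1,0,0,0,0,0,0,-1,0,0,0,0,0,0,-1,0,0,0,0,0,0,-1,0,0,0,0,0,0,-1,0,0,0,0,0,0,-1]'; python3 -m inch '[0,-0.02,0,0,0,0,-1,0,-0.04,0,0,0,0,-1,0,-0.04,0,0,0,0,-1,-0.02,-0.02,0,0,0,0,-1,-0.045,0,0,0,0,0,-1,-0.05,0,0,0,0,0,-1,-0.05,0,0,0,0,0,-1]'; python3 - <<'E'
from h import *
go(510,167.7,90,-101.3)
s=env.read_camera("scene");crop(s,90,100,250,200,5,"s5.png")
t=env.read_camera("top");crop(t,290,150,400,230,7,"t5.png")
Y=fr(cloud(s)); X=fr(cloud(t))
for n,C,w in (('s',Y,(110,165,140,215)),('t',X,(165,212,295,370))):
    q=C[w[0]:w[1],w[2]:w[3]].reshape(-1,3); q=q[(abs(q[:,0])<60)&(q[:,1]>-20)&(q[:,1]<160)&(q[:,2]>-50)&(q[:,2]<60)]
    for a,b in ((0,65),(76,104)):
        p=q[(q[:,1]>a)&(q[:,1]<b)]; top=p[(p[:,2]>20)]
        print(n,a,len(p),'top z',np.percentile(top[:,2],[10,50,90]).round(1),'x',np.percentile(p[:,0],[1,99]).round(1))
    p=q[(q[:,2]>15)]; h,e=np.histogram(p[:,1],bins=np.arange(-10,150,4)); print(dict(zip(e.astype(int).tolist(),h.tolist())))
E
```

```text
t: 17.05
eef_pos: [569.4, -131.7, 122.9]
tcp_rot: [-1.571, 0.0, -1.421]
ft_force: [-0.7, 0.4, 1.1]
opening: 0.952
t: 17.75
eef_pos: [544.1, 32.9, 243.2]
tcp_rot: [-1.57, 0.0, -1.422]
ft_force: [0.1, 0.7, 0.4]
opening: 0.997
t 17.8 pos [544.1  32.9 243.2] f [0.1 0.7 0.4] op 0.997 shift [-138.4  153.2  -13.8] turn [-3.000e-02  1.984e+01 -1.000e-02]
s 0 828 top z [23.  25.2 28.9] x [-21.6  29.8]
s 76 364 top z [22.6 25.  28.7] x [-22.1  26.6]
{-10: 30, -6: 41, -2: 60, 2: 8, 6: 22, 10: 42, 14: 23, 18: 25, 22: 25, 26: 5, 30: 24, 34: 34, 38: 30, 42: 26, 46: 24, 50: 10, 54: 17, 58: 28, 62: 42, 66: 23, 70: 23, 74: 26, 78: 23, 82: 9, 86: 26, 90: 38, 94: 30, 98: 29, 102: 23, 106: 51, 110: 15, 114: 0, 118: 0, 122: 0, 126: 0, 130: 0, 134: 0, 138: 0, 142: 0}
t 0 592 top z [23.5 26.8 30.4] x [-24.9  26.8]
t 76 249 top z [23.3 26.3 30.6] x [-24.1  25.7]
{-10: 10, -6: 30, -2: 62, 2: 28, 6: 32, 10: 42, 14: 34, 18: 30, 22: 36, 26: 30, 30: 30, 34: 34, 38: 40, 42: 35, 46: 31, 50: 35, 54: 27, 58: 33, 62: 41, 66: 33, 70: 35, 74: 35, 78: 32, 82: 32, 86: 28, 90: 37, 94: 38, 98: 33, 102: 35, 106: 32, 110: 15, 114: 0, 118: 0, 122: 0, 126: 1, 130: 0, 134: 1, 138: 1, 142: 1}
```

View pics/s5.png

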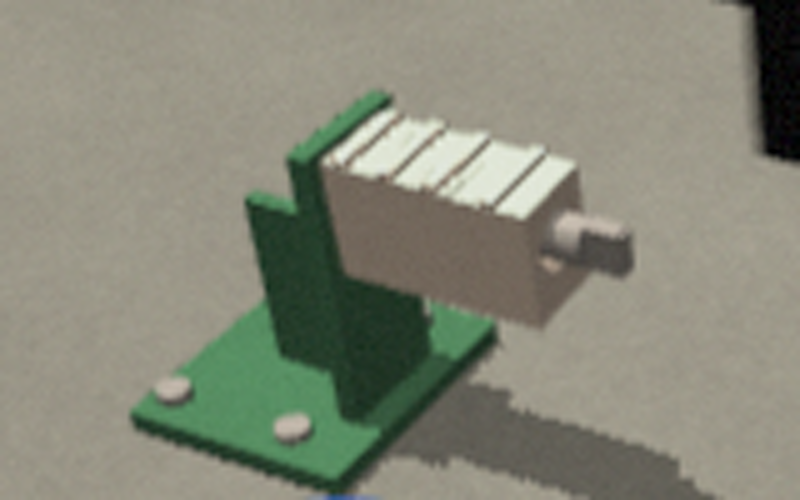

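View pics/t5.png

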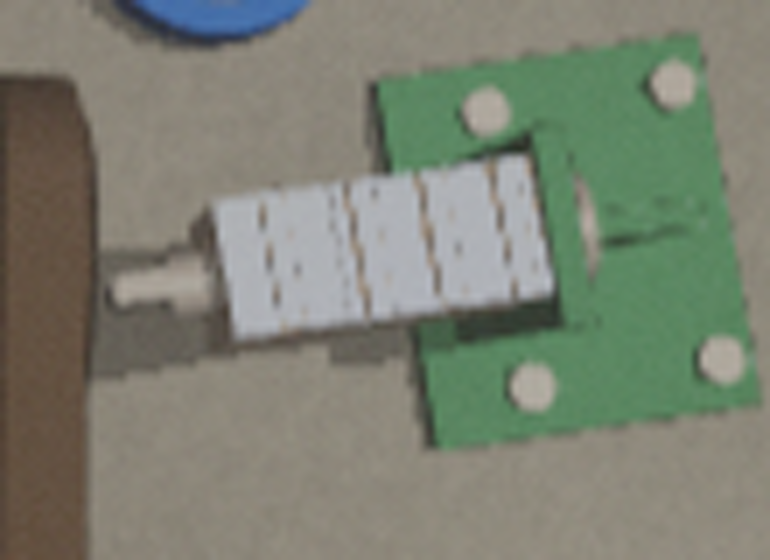

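Both blocks are seated, spanning 0–110 mm with no gap. Now I'll estimate the tongue's angle from depth, with the rod still in clear view.

```bash
python3 - <<'E'
from h import *
Y=np.load('Y.npy')
for nm,C in (('scene old',Y),('scene',cloud(env.read_camera("scene"))),('top old',np.load('X.npy')),('top',cloud(env.read_camera("top")))):
    q=fr(C).reshape(-1,3); q=q[(abs(q[:,0])<16)&(q[:,1]>131)&(q[:,1]<146)&(abs(q[:,2])<16)]
    print(nm,len(q))
    if 'scene' in nm:
        for b in range(-12,12,4):
            w=q[(q[:,2]>=b)&(q[:,2]<b+4)]
            if len(w): print('  z',b+2,'x',np.median(w[:,0]).round(1),len(w))
        r=q[q[:,2]<8]
        from scipy.stats import theilslopes
        s=theilslopes(r[:,0],r[:,2]); print('  x per z',s[0].round(3),'angle',np.degrees(np.arctan(s[0])).round(1),np.degrees(np.arctan(s[2:])).round(1))
    else:
        for b in range(-16,16,3):
            w=q[(q[:,0]>=b)&(q[:,0]<b+3)]
            if len(w): print('  x',b+1.5,'z',np.median(w[:,2]).round(1),len(w))
E
```

```text
scene old 66
  z -10 x 2.6 9
  z -6 x 3.3 6
  z -2 x 4.0 7
  z 2 x 3.3 10
  z 6 x 3.9 8
  z 10 x 1.2 21
  x per z 0.056 angle 3.2 [0.1 5.9]
scene 67
  z -10 x 3.3 9
  z -6 x 3.2 8
  z -2 x 3.5 9
  z 2 x 3.8 8
  z 6 x 4.9 7
  z 10 x 1.2 24
  x per z 0.088 angle 5.0 [2.1 8.1]
top old 33
  x -5.5 z -4.2 4
  x -2.5 z 11.8 9
  x 0.5 z 12.6 7
  x 3.5 z 11.2 8
  x 6.5 z 11.4 5
top 30
  x -5.5 z -4.9 4
  x -2.5 z 12.7 8
  x 0.5 z 12.8 7
  x 3.5 z 12.1 8
  x 6.5 z 11.7 3
```

The tongue leans about +4° (away from the robot). Fetching the cap.

```bash
python3 -m inch '[-0.04,0.02,-0.004,0,0,0,-1,-0.045,0.03,-0.005,0,0,0,-1,-0.044,0.03,-0.005,0,0,0,-1,-0.009,0.03,0,0,8.4,0,-1,0,0.03,0,0,8.4,0,-1,0,0.013,0,0,3,0,-1,0,0,0,0,0,0,-1]'; python3 - <<'E'
from h import *
go(510,167.7,17.5,-101.3)
w=env.read_camera("wrist");cv2.imwrite("pics/w6.png",w["pixels"]);W=cloud(w)
p=W[170:300,200:310].reshape(-1,3);p=p[(p[:,2]>55)&(p[:,2]<75)&(abs(p[:,1]-168)<60)]
print(cv2.minAreaRect(p[:,:2].astype(np.float32)))
E
```

```text
t: 18.65
eef_pos: [511.7, 158.3, 92.4]
tcp_rot: [-1.574, -0.001, -1.768]
ft_force: [-0.7, 0.2, 0.5]
opening: 1.002
t 18.6 pos [511.7 158.3  92.4] f [-0.7  0.2  0.5] op 1.002 shift [-9.  74.9 -3.2] turn [ 0.18 -0.02  0.07]
((507.9909973144531, 165.33226013183594), (61.16884994506836, 48.19671630859375), 78.49723815917969)
```

View pics/w6.png

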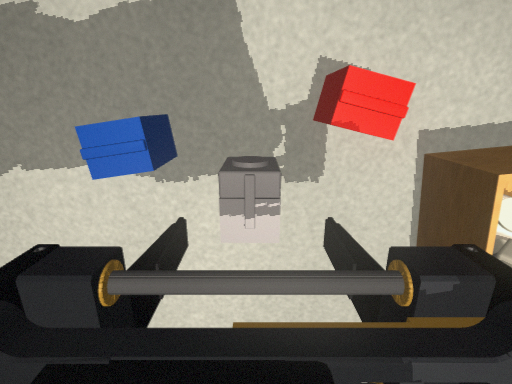

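The wrist view shows the cap square and nearly centred at (250,200), its closed boss end towards +y. Shifting 8.5 mm, then gripping.

```bash
python3 -m inch '[-0.0085,0.02,-0.003,0,0,0,-1,0,0.025,0,0,0,0,-1,0,0.018,0,0,0,0,-1,0,0.011,0,0,0,0,-1,0,0,0,0,0,0,1,0,0,0,0,0,0,1,0,0,0,0,0,0,1,0,0,0,0,0,0,1,0,0,0,0,0,0,1,0,0,0,0,0,0,1]'
python3 -m inch '[0,0,0,0,0,0,1,0,0,0,0,0,0,1]'
python3 -c "
from h import *
go(510,167.7,17,-101.3)"
```

```text
t: 19.7
eef_pos: [510.7, 168.6, 20.6]
tcp_rot: [-1.57, 0.0, -1.766]
ft_force: [-0.7, -0.3, -0.7]
opening: 0.554
t: 19.9
eef_pos: [510.5, 168.6, 20.5]
tcp_rot: [-1.571, 0.0, -1.766]
ft_force: [-2.2, 0.0, 4.8]
opening: 0.503
t 19.9 pos [510.5 168.6  20.5] f [-2.2  0.   4.8] op 0.503 shift [ 1.   3.5 -0.3] turn [ 0.01  0.11 -0.  ]
```

```bash
python3 -m inch '[0,-0.02,0,0,0,0,1,0,-0.035,0,0,0,0,1,0,-0.03,0,0,-8.2,0,1,0,-0.019,0,0,-8.2,0,1,0,0,0,0,-3.1,0,1,0,0,0,0,0,0,1]'
python3 -c "
from h import *
go(554.1,-30.5,124.5,-81.6)"
```

```text
t: 20.5
eef_pos: [510.6, 168.6, 124.6]
tcp_rot: [-1.57, 0.0, -1.425]
ft_force: [-0.9, -0.4, -3.2]
opening: 0.503
t 20.5 pos [510.6 168.6 124.6] f [-0.9 -0.4 -3.2] op 0.503 shift [2.033e+02 1.000e-01 1.410e+01] turn [-0.05 -0.06 -0.01]
```

```bash
python3 -m inch '[0.03,0,0.002,0,0,0,1,0.04,0,0.003,0,0,0,1,0.04,0,0.003,0,0,0,1,0.04,0,0.003,0,0,0,1,0.03,0,0.002,0,0,0,1,0.02,0,0,-4,0,0,1,0,0,0,0,0,0,1,0,0,0,0,0,0,1]'
python3 - <<'E'
from h import *
tcp()
s=env.read_camera("scene");crop(s,110,100,270,200,5,"s7.png")
w=env.read_camera("wrist");cv2.imwrite("pics/w7.png",w["pixels"])
np.savez('l7.npz',Y=fr(cloud(s)),W=fr(cloud(w)))
E
```

```text
t: 21.3
eef_pos: [552.1, -27.5, 123.3]
tcp_rot: [-1.641, 0.001, -1.428]
ft_force: [-0.7, -0.2, -2.1]
opening: 0.504
t 21.30 s-frame [ -1.6 194.2 -16.7] f_br [-0.7 -0.1 -2.1] op 0.504 rot [-9.403e+01  4.000e-02 -8.183e+01]
```

View pics/s7.png

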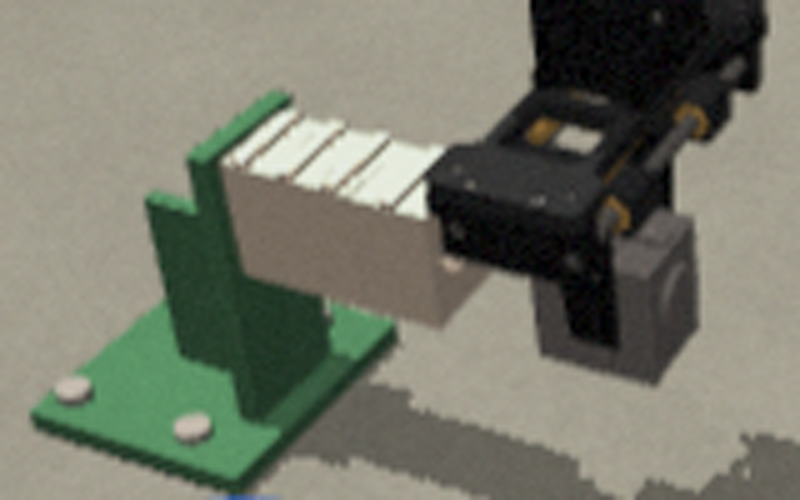

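View pics/w7.png

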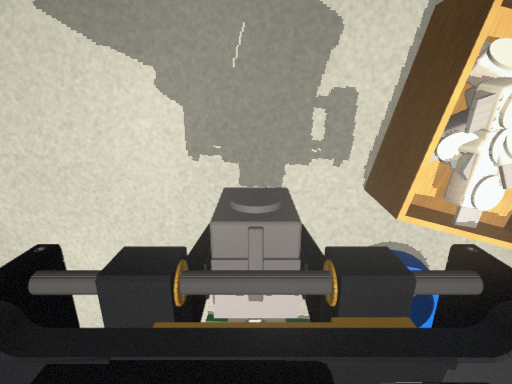

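```bash
python3 -m inch '[0.005,-0.001,0.0006,0,0,0,1,0.008,0,0,0,0,0,1,0.008,0,0,0,0,0,1,0,0,0,0,0,0,1,0,0,0,0,0,0,1]'
python3 -c "
from h import *
tcp()"
python3 -m inch '[0.004,0,0,0,0,0,1,0.003,0,0,0,0,0,1,0,0,0,0,0,0,1]'
python3 -c "
from h import *
tcp()"
```

```text
t: 21.9
eef_pos: [555.9, -48.5, 125.2]
tcp_rot: [-1.641, 0.0, -1.427]
ft_force: [-0.1, -0.1, -1.7]
opening: 0.508
t 21.90 s-frame [ -0.8 172.9 -14.8] f_br [-0.1 -0.1 -1.7] op 0.508 rot [-9.400e+01  1.000e-02 -8.174e+01]
t: 22.2
eef_pos: [557.1, -55.4, 125.2]
tcp_rot: [-1.641, 0.0, -1.426]
ft_force: [-0.2, 0.5, -2.7]
opening: 0.504
t 22.20 s-frame [ -0.7 165.9 -14.8] f_br [-0.2  0.5 -2.7] op 0.504 rot [-94.     0.   -81.71]
```

```bash
python3 -m inch '[0.002,0.0006,0,0,0,0,1,0,0,0,0,0,0,1]';python3 -m inch '[0.0015,0,0,0,0,0,1,0,0,0,0,0,0,1]';python3 -m inch '[0.0015,0,0,0,0,0,1,0,0,0,0,0,0,1]'
python3 -c "
from h import *
tcp()"
```

```text
t: 22.4
eef_pos: [557.3, -57.2, 124.5]
tcp_rot: [-1.641, 0.0, -1.426]
ft_force: [-0.1, -0.2, -2.3]
opening: 0.505
t: 22.6
eef_pos: [557.5, -58.7, 124.6]
tcp_rot: [-1.641, 0.0, -1.426]
ft_force: [0.1, -0.7, -2.7]
opening: 0.503
t: 22.8
eef_pos: [557.8, -60.2, 124.6]
tcp_rot: [-1.64, 0.0, -1.426]
ft_force: [-0.3, -0.5, -2.0]
opening: 0.505
t 22.80 s-frame [ -0.7 161.1 -15.4] f_br [-0.3 -0.4 -2. ] op 0.505 rot [-93.99   0.   -81.7 ]
```

```bash
for i in 1; do python3 -m inch '[0.0015,0,0,0,0,0,1,0,0,0,0,0,0,1]'; done; python3 -m inch '[0.0015,0,0,0,0,0,1,0,0,0,0,0,0,1]';python3 -m inch '[0.0015,0,0,0,0,0,1,0,0,0,0,0,0,1]'
python3 -c "
from h import *
tcp()"
```

```text
t: 23.0
eef_pos: [558.0, -61.7, 124.6]
tcp_rot: [-1.641, 0.0, -1.426]
ft_force: [-0.2, 0.0, -1.2]
opening: 0.502
t: 23.2
eef_pos: [558.2, -63.2, 124.6]
tcp_rot: [-1.64, 0.0, -1.426]
ft_force: [0.5, -0.4, -2.5]
opening: 0.503
t: 23.4
eef_pos: [558.4, -64.7, 124.6]
tcp_rot: [-1.641, 0.0, -1.426]
ft_force: [0.6, -0.0, -1.3]
opening: 0.506
t 23.40 s-frame [ -0.8 156.5 -15.4] f_br [ 0.6 -0.1 -1.3] op 0.506 rot [-94.     0.   -81.71]
```

No force at s = 156 mm, so the cap is already past the step. Continuing gently.

```bash
python3 -m inch '[0.002,0,0,0,0,0,1,0,0,0,0,0,0,1]'; python3 -m inch '[0.002,0,0,0,0,0,1,0,0,0,0,0,0,1]';python3 -m inch '[0.002,0,0,0,0,0,1,0,0,0,0,0,0,1]'
python3 -c "
from h import *
tcp()"
```

```text
t: 23.6
eef_pos: [558.7, -66.7, 124.6]
tcp_rot: [-1.641, 0.0, -1.426]
ft_force: [-0.0, 0.2, -1.8]
opening: 0.507
t: 23.8
eef_pos: [559.0, -68.7, 124.6]
tcp_rot: [-1.641, 0.0, -1.426]
ft_force: [-0.1, 0.5, -1.9]
opening: 0.504
t: 24.0
eef_pos: [559.3, -70.6, 124.6]
tcp_rot: [-1.641, 0.0, -1.426]
ft_force: [-0.3, 0.1, -2.0]
opening: 0.504
t 24.00 s-frame [ -0.7 150.5 -15.4] f_br [-0.3  0.1 -2. ] op 0.504 rot [-93.99   0.   -81.71]
```

```bash
python3 -m inch '[0.002,0,0,0,0,0,1,0,0,0,0,0,0,1]'; python3 -m inch '[0.0015,0,0,0,0,0,1,0,0,0,0,0,0,1]';python3 -m inch '[0.0015,0,0,0,0,0,1,0,0,0,0,0,0,1]'
python3 -c "
from h import *
tcp()"
```

```text
t: 24.2
eef_pos: [559.6, -72.6, 124.6]
tcp_rot: [-1.641, 0.0, -1.426]
ft_force: [0.5, 0.1, -2.2]
opening: 0.5
t: 24.4
eef_pos: [559.7, -74.0, 124.6]
tcp_rot: [-1.641, 0.0, -1.426]
ft_force: [-0.4, 0.3, -1.6]
opening: 0.499
t: 24.6
eef_pos: [560.0, -75.5, 124.6]
tcp_rot: [-1.64, 0.0, -1.426]
ft_force: [1.0, 0.9, -2.2]
opening: 0.502
t 24.60 s-frame [ -0.8 145.5 -15.4] f_br [ 1.2  0.8 -2.2] op 0.502 rot [-93.99   0.   -81.7 ]
```

```bash
python3 -m inch '[0.0015,0,0,0,0,0,1,0,0,0,0,0,0,1]'; python3 -m inch '[0.001,0,0,0,0,0,1,0,0,0,0,0,0,1]'
python3 -c "
from h import *
tcp()"
```

```text
t: 24.8
eef_pos: [560.0, -76.1, 124.6]
tcp_rot: [-1.641, 0.001, -1.426]
ft_force: [0.1, 7.0, -0.1]
opening: 0.505
t: 25.0
eef_pos: [560.0, -76.2, 124.6]
tcp_rot: [-1.641, 0.003, -1.426]
ft_force: [0.4, 11.6, 0.7]
opening: 0.504
t 25.00 s-frame [ -0.8 144.9 -15.4] f_br [ 2.1 11.4  0.7] op 0.504 rot [-94.02   0.16 -81.72]
```

The cap is home: hard stop at s = 144.9 mm with 11 N. Easing off, letting it rest, then releasing.

```bash
python3 -m inch '[-0.0018,0.002,0,0,0,0,1,0,0,0,0,0,0,1,0,0,0,0,0,0,-1,0,0,0,0,0,0,-1,0,0,0,0,0,0,-1,0,0,0,0,0,0,-1,0,0,0,0,0,0,-1,0,0,0,0,0,0,-1]'; python3 -m inch '[0,0,0,0,0,0,-1,0,-0.02,0,0,0,0,-1,0,-0.04,0,0,0,0,-1,0,-0.04,0,0,0,0,-1,-0.03,-0.02,0,0,0,0,-1,-0.045,0,0,0,0,0,-1,-0.05,0,0,0,0,0,-1,-0.05,0,0,0,0,0,-1,-0.05,0,0,0,0,0,-1]'; python3 - <<'E'
from h import *
tcp()
s=env.read_camera("scene");crop(s,100,100,260,200,5,"s9.png")
t=env.read_camera("top");crop(t,290,150,400,230,7,"t9.png");cv2.imwrite("pics/t9f.png",t["pixels"])
for n,C,w in (('s',fr(cloud(s)),(110,175,140,235)),('t',fr(cloud(t)),(165,222,285,370))):
    q=C[w[0]:w[1],w[2]:w[3]].reshape(-1,3); q=q[(abs(q[:,0])<40)&(q[:,1]>-20)&(q[:,1]<200)&(q[:,2]>-50)&(q[:,2]<60)]
    for a,b in ((0,65),(76,104),(120,168)):
        p=q[(q[:,1]>a)&(q[:,1]<b)]; top=p[(p[:,2]>20)]
        print(n,a,len(p),'top z',np.percentile(top[:,2],[10,50,90]).round(1),'x',np.percentile(p[:,0],[1,99]).round(1))
    p=q[(q[:,2]>15)]; h,e=np.histogram(p[:,1],bins=np.arange(98,190,3)); print(dict(zip(e.astype(int).tolist(),h.tolist())))
E
```

```text
t: 25.8
eef_pos: [559.9, -76.2, 122.6]
tcp_rot: [-1.64, 0.0, -1.426]
ft_force: [-0.2, -0.3, -0.7]
opening: 0.952
t: 26.7
eef_pos: [535.1, 149.5, 242.6]
tcp_rot: [-1.64, 0.0, -1.426]
ft_force: [0.4, -0.1, 0.9]
opening: 1.001
t 26.70 s-frame [  7.5 371.8 102.6] f_br [ 0.4 -0.1  0.9] op 1.001 rot [-93.97   0.   -81.72]
s 0 840 top z [23.1 25.4 29. ] x [-21.2  27.8]
s 76 365 top z [22.8 25.  28.3] x [-20.8  26.1]
s 120 649 top z [22.4 24.8 28.1] x [-20.2  26.9]
{98: 17, 101: 16, 104: 28, 107: 19, 110: 13, 113: 14, 116: 22, 119: 20, 122: 17, 125: 15, 128: 22, 131: 18, 134: 22, 137: 21, 140: 18, 143: 19, 146: 22, 149: 20, 152: 18, 155: 20, 158: 24, 161: 16, 164: 20, 167: 20, 170: 41, 173: 20, 176: 0, 179: 0, 182: 0, 185: 0}
t 0 590 top z [23.7 26.7 30.8] x [-24.   28.6]
t 76 250 top z [23.5 26.3 30.1] x [-23.9  25.9]
t 120 436 top z [23.5 26.  29.6] x [-23.9  27.2]
{98: 24, 101: 25, 104: 25, 107: 27, 110: 15, 113: 19, 116: 25, 119: 26, 122: 26, 125: 24, 128: 22, 131: 28, 134: 25, 137: 23, 140: 25, 143: 27, 146: 23, 149: 27, 152: 23, 155: 24, 158: 28, 161: 26, 164: 21, 167: 26, 170: 27, 173: 14, 176: 3, 179: 0, 182: 0, 185: 0}
```

View pics/s9.png

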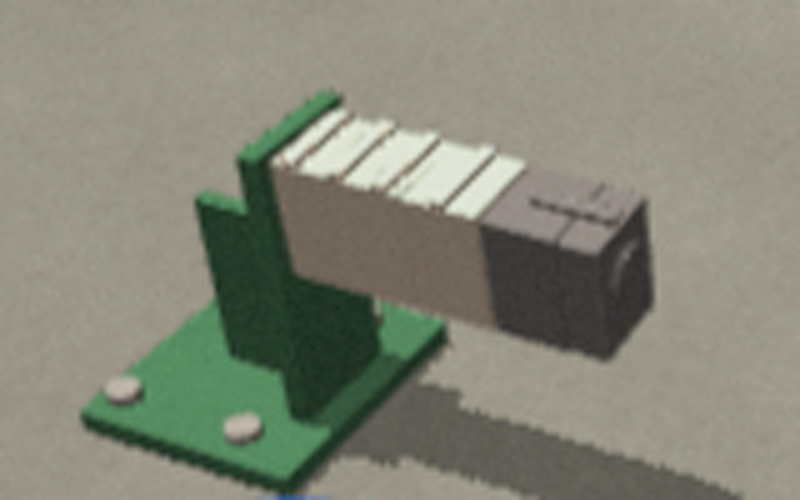

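View pics/t9.png

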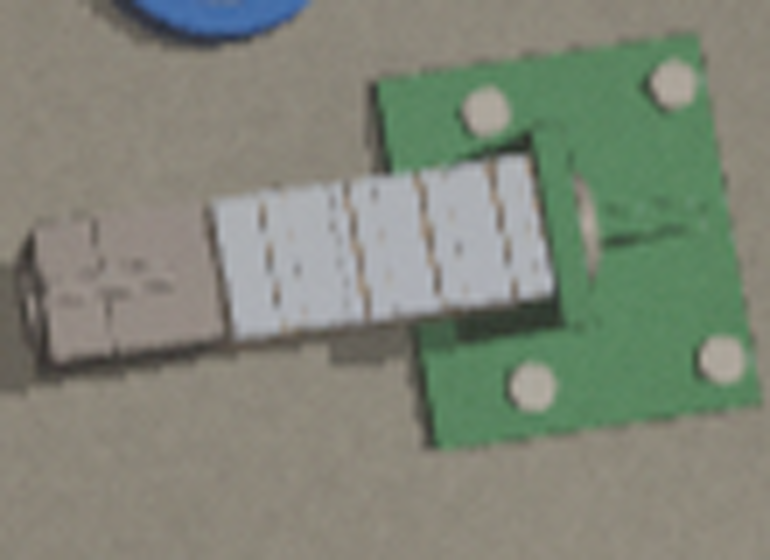

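View pics/t9f.png

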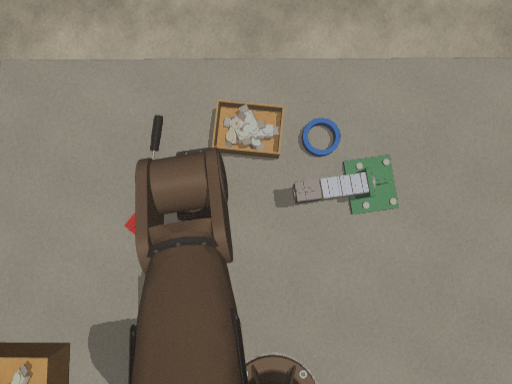

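Everything is seated: the cap's body ends at about 174 mm, so its centre is near 144 mm. The bin, tape and screwdriver are unmoved, and the arm is clear. Settling, then handing in.

```bash
python3 -m inch '[0,0,0,0,0,0,-1,0,0,0,0,0,0,-1,0,0,0,0,0,0,-1]'; python3 -c "
from cell import env
print(env.job_done())"
```

```text
t: 27.1
eef_pos: [536.0, 146.5, 242.3]
tcp_rot: [-1.641, -0.0, -1.428]
ft_force: [-0.0, -0.4, 0.3]
opening: 0.995
the job is handed in; nothing more can be done
None
```

I rebuilt the busbar support and handed the job in at about 27 s of the 72 s allowed. It reports no verdict.

- **Long block:** I slid it on until it met the upright, with about 11 N of contact.
- **Short block:** I pushed it on until it met the long block, with about 10 N.
- **End cap:** Depth images showed the tongue leaning about 4° away from the robot. I tipped the cap to match before putting it on, so it slid through the slot without a search. It stopped hard at the shoulder with about 12 N at the wrist; the limit between cap and bracket is 80 N.

**Last checks:** After release, the scene and top views showed the two blocks filling 0–110 mm. The cap's body ended at about 174 mm, which puts its centre near 144 mm. All three parts hang about 2–3 mm low on the rod, as the loose holes would give. The bin and the tape roll looked unmoved in the final top view. The arm hid the screwdriver's tip, but its handle had not moved. The gripper was open, about 170 mm clear of the parts.

**Small disagreements:** The two cameras' rod fits differed by about 2 mm in x and 1 mm in z. The long block's stop came about 1 mm deeper than my estimate of the upright's face. Both are within the tolerances.

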